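Take the batter temperature of a muffin under a rack shelf

ROBOT

A 7-joint arm with a two-finger parallel gripper is mounted at the origin on a cart in front of the work surface, level with it; the furniture and walls round the work are solid. World frame = base frame: x ahead of the robot, y to its left, z up, the work surface at z = 0. Lengths are in m, angles in rad, forces in N, time in s.
With the tool pointing down it reaches from about 0.4 to 0.875 m from the base axis. Payload 4.4 kg.
Tool frame: the origin (TCP) lies between the finger pads; the fingertips stand 19 mm ahead of it and the grasp point (between the pads) is the TCP; z points along the fingers, y is the line along which they close (so a half turn about z gives the same grasp; the last joint's range is limited). The gripper opens to 85 mm and grips with 20 to 120 N. Pads are 22 mm wide; open, the fingers measure 114 mm over their backs; the gripper's body (76 mm by 85 mm) begins 54 mm behind the grasp point. The pads swing forward as they close: fully open they stand 13 mm farther back than shut.
Start: joints at [1.157, 0.628, 0.038, 1.517, -0.027, 0.996, -0.02], TCP at [0.222, -0.611, 0.25] pointing down, gripper open.
Joint ranges: [-3.06, 3.06], [-0.37, 2.12], [-1.25, 1.32], [0.18, 2.47], [-1.1, 4.24], [0.23, 1.98], [-2.94, 2.94]. Speed limits (rad/s): [2.57, 2.57, 3.14, 3.14, 3.14, 3.14, 3.14].

INTERFACE

Orientations are given as a unit quaternion [x, y, z, w].
In Python, from rig import robot, optics, finder gives the robot as it stands.
- The arm moves only by the tool apply_moves, never from a script. Its argument "rows" is a list of rows, each an object with "grip": the opening, from 0 (shut) to 1 (fully open); "offset": the shift along the tool's x, y, z in mm, a list of three; "roll": the turn about the tool's z in degrees. In form: [{"grip": grip, "offset": [tx, ty, tz], "roll": roll}, ...]. A call has 1 to 8 rows; each row is the pose to reach, as a shift and turn from the pose commanded when the call began, along the tool's axes at that moment; what a row does not reach only later rows make up. A row lasts 1/10 s, in which the tool goes at most 50 mm and 8.59 degrees, less where a joint would pass 70% of its speed; a pose out of reach is approached as far as the arm can. A call with a gripper value outside its range is refused whole. The fingers move at their own pace and stop on an object; "grip_force" is the grip in N (left out, the last holds). Time passes only in rows, so rows that repeat a pose let the fingers close. It gives the time, the measured TCP pose, the force, the opening and the grip force at its end, in the units of the state.
- robot.sense(): the state, without advancing time (a new reading comes with each control period).
- optics.get_image(name): name is "side" or "top" or "wrist"; returns a dict with "image" (400x640x3 uint8, red, green, blue), "z_map" (400x640 float32, m along the optical axis (not along the pixel's ray), 0 where there is no reading), "intrinsics" (3x3 intrinsics, pixels), "world_to_cam" (4x4, takes a point from world to camera coordinates); the wrist camera has in their place "hand_eye" (4x4, takes a point from camera to tool coordinates, whose origin is the TCP and whose axes are the flange's). Camera axes: x right, y down, z forward; pixel columns grow to the right and rows downward; lengths in m; the calibration is good to about 2 mm. A picture is of the moment at which its call begins: read the wrist's pose just before it.
- robot.finish_job(): hands the job in; it is judged then, once.
Trained networks look in the newest picture that a camera, given by its name, has taken for a name from the list of things; names that differ only in an ending like _2 or _b are one class to them, and where a whole thing is asked for, a point or a joint stands for the part that bears it (a point fixed in the world has none). Each returns a list of dicts, best first, with "confidence" (0 to 1); they miss things now and then, are a little off and sometimes report something else, mostly with a low value. They report only what shows in the picture. A call takes as long as a camera call. They do not tell look-alikes from the thing itself.
- finder.silhouettes(label, camera): "mask" (400x640 bool, what is visible of it) and "point" ([column, row] in pixels, amid what is visible of it).
- finder.pinpoint(label, camera): "point" ([column, row] in pixels: a listed point, or the origin of a listed thing).
The state is a dict: "time_s": time; "qpos": joint angles; "joint_vel": joint speeds; "joint_torque": joint torques, N m; "tool_pos": TCP position; "orientation": TCP orientation; "wrist_force": force on the tool from outside, world axes, zero at the start; "moment": the same for the moment, N m; "gripper_width": opening from 0.0 (shut) to 1.0 (fully open); "gripper_force": force on a finger pad.
Only numpy, scipy, OpenCV 4.12 (cv2) and the standard library are available. Lean on these libraries where they do the work, as an engineer would, in place of code of your own. Each camera call takes 0.05 s, during which the arm holds its last target. There are 200 camera calls.

TASK

Take the infrared thermometer wand out of its dock and check the muffin on the lower tier of the cooling rack: slant the wand in under the upper shelf, with the lens about 7 cm from the batter and pointing at its middle, and hold it still for about two seconds. Then stand the wand back in its dock, lens down, and let go. Do not touch that muffin, knock the rack, or shift the other muffins or the spice jar.

Things in the scene. Friction and masses are not known exactly. Their poses are not given: they have to be found in the camera images.
- ir_wand: Infrared thermometer wand, 170 mm long, 0.12 kg, standing lens down in the dock. Origin: centre of the flat lens end; its z axis runs from the lens up the wand, so it looks along -z. z = 0 to 70 mm: round black barrel 34 mm across, narrowing to 80 mm; z = 80 to 170 mm: flat-sided white handle, 32 mm along x, 26 mm along y (grip across the 26 mm, around z = 140 mm).
- dock: Fixed grey dock: a round cup on a foot 90 mm across, 78 mm high in all. Origin at the centre of its underside. The cup is open upwards, 46 mm wide inside up to z = 60 mm and flaring to about 62 mm at the rim.
- dock_floor (a point): Centre of the cup's inner floor, 12 mm above the worktop, where the lens end of the wand stands.
- rack: Fixed two-tier wire cooling rack, 200 mm deep (x), 360 mm wide (y), 195 mm high. Origin: centre of its footprint on the worktop; front edge, toward the robot, at x = -103 mm. Lower tier: top at z = 16 mm. Upper shelf: z = 189 to 195 mm over the whole footprint. Both are solid to touch. Legs 8 mm thick at the corners (x = +-100, y = +-180 mm); the sides are open between them.
- low_muffin: Muffin in a fluted paper case, 69 mm across, 35 mm high, the only one on the rack's lower tier, its centre 45 to 60 mm behind the upper shelf's front edge. Origin at the centre of its underside, z up. Loose.
- batter (a point): The middle of that muffin's batter, 28 mm above its underside: the point to aim at.
- top_muffin_1: A muffin in a paper case, 69 mm across, 37 mm high, on the right part of the rack's upper shelf; loose, leave alone. Origin at the centre of its underside.
- top_muffin_2: A muffin in a paper case, 69 mm across, 36 mm high, on the left part of the rack's upper shelf; loose, leave alone. Origin at the centre of its underside.
- spice_jar: Spice jar, 45 mm across, 106 mm high, standing on the worktop right of the rack; loose, leave alone. Origin at the centre of its underside.
Things that resemble listed ones, but are neither listed nor needed, are in the scene too. What is shaped like the low_muffin but black or blue is not meant.

How it is judged:
On the way, in this order (a step that is already met when the one before it is completed fails the run):
1. the wand is lifted right out of the dock (z of ir_wand in the frame of dock_floor above 0.08 m), for 0.1 s.
2. the wand looks at the batter's middle (within 18 mm to either side) from 40 to 105 mm, held still (x of batter in the frame of ir_wand between -0.018 and 0.018 m and y of batter in the frame of ir_wand between -0.018 and 0.018 m and z of batter in the frame of ir_wand between -0.105 and -0.04 m and linear speed of ir_wand below 0.03 m/s and angular speed of ir_wand below 0.2 rad/s), for 1.6 s.
At the end, for the whole second after the job is handed in: The wand stands at rest in its dock, lens end on the cup's floor (within 12 mm of its centre and 8 mm in height), leaning less than 0.25 rad, and the three muffins and the spice jar are within 20 mm of where they were (horizontal distance between ir_wand and dock_floor below 0.012 m and z of ir_wand in the frame of dock_floor between -0.006 and 0.008 m and angle between ir_wand's own z axis and vertical below 0.25 rad and linear speed of ir_wand below 0.02 m/s and distance of each of low_muffin, top_muffin_1, top_muffin_2, spice_jar from where it was at the start of the episode below 0.02 m); the robot touches nothing.
It fails at once if the lower muffin is touched by the wand or the robot (contact force between any of ir_wand, the arm, the fingers and low_muffin above 0.5 N).
It fails at once if the rack is knocked with the wand or the robot (over 8 N) (contact force between any of ir_wand, the arm, the fingers and rack above 8 N).
It fails at once if a muffin or the spice jar is shifted more than 20 mm (distance of any of low_muffin, top_muffin_1, top_muffin_2, spice_jar from where it was at the start of the episode above 0.02 m).
It also fails if it takes over 51 s, if anything falls off the work surface, if the arm or the gripper's body presses on something with over 40 N, if the wrist force passes 120 N, or if a joint passes its speed limit or range.

## Working session

There is one attempt and no reset: what is moved stays moved. The work goes in short steps, Python scripts to look and compute and a tool call to move; the robot and the scene stay as the last step left them, time stands still between calls to the robot, and variables do not carry over. Pictures are saved under pics/ and viewed, at most 10 in all, crops included, and the job is handed in when it is done.

Besides the shell and the picture viewer there is one more tool, called after "Emit:" by a JSON object that holds its "api" and its "payload". apply_moves: Moves the arm, as the interface text tells. Its arguments: {"type":"object","properties":{"rows":{"type":"array","items":{"type":"object","properties":{"grip":{"type":"number"},"offset":{"type":"array","items":{"type":"number"}},"roll":{"type":"number"}}}},"grip_force":{"type":"number"}},"required":["rows"]}

```bash
ls; mkdir -p pics; cat > h.py <<'E'
import numpy as np, cv2
from scipy.spatial.transform import Rotation as R
from rig import robot, optics, finder
def deproj(im,uv,z,T):
    K=im["intrinsics"]; p=np.array([(uv[0]-K[0,2])/K[0,0]*z,(uv[1]-K[1,2])/K[1,1]*z,z,1.])
    return (T@p)[:3]
def c2w(im,st=None):
    if "world_to_cam" in im: return np.linalg.inv(im["world_to_cam"])
    T=np.eye(4);T[:3,:3]=R.from_quat(st["orientation"]).as_matrix();T[:3,3]=st["tool_pos"]
    return T@im["hand_eye"]
def ray(im,uv,T):
    a=deproj(im,uv,1.,T); o=T[:3,3]; d=a-o; return o,d/np.linalg.norm(d)
def cloud(im,mask,T):
    v,u=np.nonzero(mask&(im["z_map"]>0)); z=im["z_map"][v,u]; K=im["intrinsics"]
    P=np.c_[(u-K[0,2])/K[0,0]*z,(v-K[1,2])/K[1,1]*z,z,np.ones(len(z))]
    return (P@T.T)[:,:3]
E
python3 - <<'E'
from h import *
np.set_printoptions(precision=4,suppress=True)
s=robot.sense();print(s)
ims=[]
for c in("side","top"):
    im=optics.get_image(c);ims.append(im["image"]);T=c2w(im);print(c,T[:3,3],T[:3,2])
    for l in("ir_wand","dock","rack","low_muffin","top_muffin_1","spice_jar"):
        for d in finder.silhouettes(l,c)[:4]:
            P=cloud(im,d["mask"],T)
            if len(P): print(l,round(d["confidence"],2),d["point"],len(P),"med",np.median(P,0),"lo",np.percentile(P,2,0),"hi",np.percentile(P,98,0))
    for l in("ir_wand","dock","dock_floor","rack","low_muffin","batter"):
        for d in finder.pinpoint(l,c)[:3]: print("pt",l,round(d["confidence"],2),d["point"],ray(im,d["point"],T))
cv2.imwrite("pics/a.png",cv2.resize(np.vstack(ims),(0,0),fx=.75,fy=.75)[:,:,::-1])
E
```

```text
pics
{'time_s': 0.0, 'qpos': array([ 1.1572,  0.6294,  0.0384,  1.5183, -0.027 ,  0.9963, -0.02  ]), 'joint_vel': array([ 0.0015,  0.0012, -0.0006, -0.0007,  0.0012, -0.0008, -0.0001]), 'joint_torque': array([ -0.0013, -56.3395,   1.2264, -19.3446,   0.0111,   0.0104,
         0.    ]), 'tool_pos': array([ 0.2214, -0.6105,  0.2494]), 'orientation': array([ 0.9849,  0.173 , -0.0002, -0.0009]), 'wrist_force': array([-0.0897,  0.0569, -0.527 ]), 'moment': array([-0.0166, -0.0096, -0.0321]), 'gripper_force': 0.0, 'gripper_width': 1.0030782012884252}
side [0.0461 0.1199 0.8679] [ 0.5851 -0.1445 -0.798 ]
ir_wand 0.56 [423.8, 243.8] 690 med [ 0.423  -0.2082  0.1339] lo [ 0.4151 -0.2289  0.0338] hi [ 0.4584 -0.1999  0.1823]
dock 0.77 [412.3, 265.2] 929 med [ 0.4163 -0.2024  0.0147] lo [ 0.3904 -0.2495  0.0028] hi [ 0.4639 -0.1765  0.0787]
rack 0.63 [273.7, 180.2] 2947 med [0.6701 0.0772 0.1594] lo [ 0.5922 -0.1232  0.0007] hi [0.8435 0.2625 0.1959]
low_muffin 0.89 [342.7, 256.8] 550 med [ 0.4981 -0.0517  0.0221] lo [ 0.4638 -0.0809  0.0098] hi [ 0.5273 -0.0219  0.034 ]
low_muffin 0.72 [293.8
[... 2880 characters left out ...]
k 0.7 [298.0, 171.6] (array([0.1556, 0.0669, 1.1533]), array([ 0.4406, -0.0034, -0.8977]))
pt low_muffin 0.97 [306.5, 238.1] (array([0.1556, 0.0669, 1.1533]), array([ 0.2928, -0.0028, -0.9562]))
pt low_muffin 0.8 [292.4, 181.2] (array([0.1556, 0.0669, 1.1533]), array([ 0.4217,  0.0127, -0.9066]))
pt low_muffin 0.68 [348.2, 234.9] (array([0.1556, 0.0669, 1.1533]), array([ 0.2856, -0.1014, -0.953 ]))
pt batter 0.84 [289.9, 178.0] (array([0.1556, 0.0669, 1.1533]), array([ 0.4292,  0.0176, -0.903 ]))
pt batter 0.8 [345.5, 232.0] (array([0.1556, 0.0669, 1.1533]), array([ 0.2931, -0.0961, -0.9512]))
pt batter 0.57 [302.6, 234.2] (array([0.1556, 0.0669, 1.1533]), array([ 0.3026,  0.0052, -0.9531]))
```

View pics/a.png

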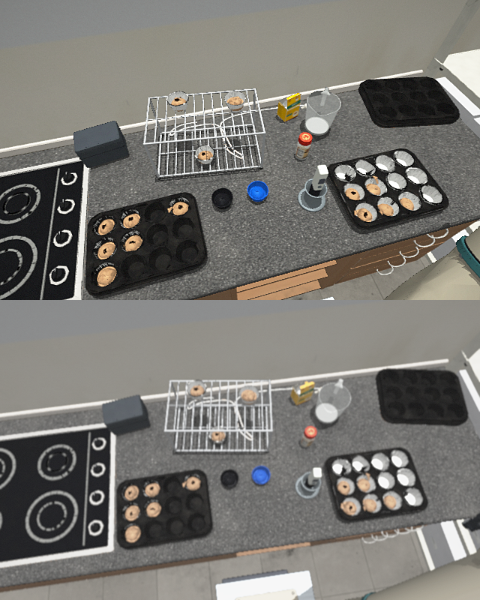

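The pictures show the target muffin on the lower tier (side view about (274,204)), the wand in its dock at (423,244), and the black and blue look-alike cases in front. Next I measure the handle's yaw and the rack front edge.

```bash
python3 - <<'E'
from h import *
np.set_printoptions(precision=4,suppress=True)
crops=[]
for c in("side","top"):
    im=optics.get_image(c);T=c2w(im)
    P=cloud(im,np.ones((400,640),bool),T)
    H=P[(abs(P[:,0]-.43)<.05)&(abs(P[:,1]+.21)<.06)]
    t=H[H[:,2]>.165]; print(c,"top",len(t),t.mean(0) if len(t) else '',t.min(0),t.max(0))
    print(cv2.minAreaRect((t[t[:,2]>t[:,2].max()-.006][:,:2]*1000).astype(np.float32)))
    h=H[(H[:,2]>.1)&(H[:,2]<.17)];print("handle",len(h)); print(h[::max(1,len(h)//25)])
    S=P[(P[:,2]>.18)&(P[:,2]<.2)&(P[:,0]>.5)&(abs(P[:,1]-.07)<.25)]
    print("shelf",cv2.minAreaRect((S[:,:2]*1000).astype(np.float32)),len(S))
    for y in(-.1,-.05,0,.05,.1,.15,.2): 
        q=S[abs(S[:,1]-y)<.02]; print(y,q[:,0].min() if len(q) else None, end=' ')
    M=P[(np.hypot(P[:,0]-.68,P[:,1]-.09)<.045)&(P[:,2]>.022)&(P[:,2]<.06)]
    print("\nmuffin",len(M),cv2.minEnclosingCircle((M[:,:2]*1000).astype(np.float32)),M[:,2].max())
    if c=="side": crops.append(cv2.resize(im["image"][200:290,370:470],(0,0),fx=4,fy=4))
    else: crops.append(cv2.resize(im["image"][200:290,370:470],(0,0),fx=4,fy=4))
cv2.imwrite("pics/b.png",np.hstack(crops)[:,:,::-1])
print(optics.get_image("wrist")["hand_eye"])
E
```

```text
side top 208 [ 0.4297 -0.2135  0.178 ] [ 0.4157 -0.2295  0.1652] [ 0.4477 -0.2025  0.1844]
((432.0772399902344, -216.031982421875), (24.248533248901367, 30.51903533935547), 80.06844329833984)
handle 295
[[ 0.4461 -0.2054  0.1675]
 [ 0.4397 -0.2047  0.1577]
 [ 0.4289 -0.2026  0.1666]
 [ 0.4346 -0.2042  0.1496]
 [ 0.4333 -0.2041  0.1475]
 [ 0.4169 -0.2177  0.1669]
 [ 0.4223 -0.2033  0.1607]
 [ 0.4449 -0.2052  0.1212]
 [ 0.4182 -0.2108  0.1598]
 [ 0.4277 -0.2022  0.1447]
 [ 0.4158 -0.2199  0.1558]
 [ 0.4176 -0.2047  0.1554]
 [ 0.4374 -0.2045  0.1205]
 [ 0.4163 -0.2147  0.1492]
 [ 0.423  -0.2037  0.1391]
 [ 0.4429 -0.2056  0.1028]
 [ 0.4171 -0.2124  0.1407]
 [ 0.4223 -0.2025  0.1325]
 [ 0.4385 -0.204   0.1018]
 [ 0.4163 -0.2138  0.1331]
 [ 0.4183 -0.2063  0.1288]
 [ 0.4227 -0.2032  0.1189]
 [ 0.4309 -0.2033  0.1012]
 [ 0.4165 -0.2198  0.1174]
 [ 0.4151 -0.2144  0.1178]
 [ 0.4161 -0.2137  0.1121]
 [ 0.4148 -0.211   0.1111]]
shelf ((747.052490234375, 70.43984985351562), (499.71539306640625, 312.0018005371094), 89.80345916748047) 3337
-0.1 0.5904848091425512 -0.05 0.5959666992463915 0 0.603
[... 995 characters left out ...]
]
 [ 0.4204 -0.2124  0.1343]
 [ 0.4178 -0.2238  0.1377]
 [ 0.421  -0.2093  0.1251]
 [ 0.42   -0.2227  0.1217]
 [ 0.4215 -0.209   0.1143]
 [ 0.4197 -0.2216  0.1146]
 [ 0.4194 -0.2118  0.1112]]
shelf ((750.6019287109375, 70.90890502929688), (498.74188232421875, 310.5715026855469), 89.72337341308594) 2807
-0.1 0.5945026217370857 -0.05 0.6001262113977952 0 0.6059097827348037 0.05 0.614317024986733 0.1 0.6212344221679195 0.15 0.6294941730109813 0.2 0.6351221886938604 
muffin 373 ((681.3657836914062, 94.3131103515625), 40.063575744628906) 0.054207101007528236
[[ 0.0003 -0.9597 -0.281   0.0707]
 [ 1.      0.0001  0.0008 -0.0008]
 [-0.0007 -0.281   0.9597 -0.1248]
 [ 0.      0.      0.      1.    ]]
```

View pics/b.png

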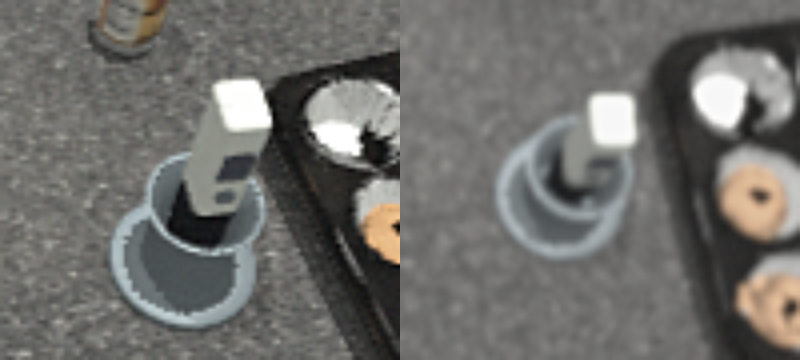

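The handle shows at crop left (240,105) and its long side is nearly along world x (yaw about -8°, same as the rack). I move above it for a wrist look.

Emit:
{"api": "apply_moves", "payload": {"rows": [{"grip": 1,"offset": [20,-18,-10],"roll": 4},{"grip": 1,"offset": [55,-49,-15],"roll": 10},{"grip": 1,"offset": [90,-80,-20],"roll": 16},{"grip": 1,"offset": [125,-112,-20],"roll": 22},{"grip": 1,"offset": [160,-143,-20],"roll": 28},{"grip": 1,"offset": [195,-174,-20],"roll": 28},{"grip": 1,"offset": [230,-206,-20],"roll": 28},{"grip": 1,"offset": [265,-237,-20],"roll": 28}], "grip_force": 30}}

```text
time_s: 2.25
tool_pos: [0.3907, -0.2962, 0.2706]
orientation: [0.998, -0.07, 0.0, 0.0]
wrist_force: [1.2, 0.1, -0.1]
gripper_width: 1.005
gripper_force: 0.0
```

```bash
cat >> h.py <<'E'
def to_tool(target,yaw=None):
    s=robot.sense();M=R.from_quat(s["orientation"]).as_matrix();y=np.degrees(np.arctan2(M[1,0],M[0,0]))
    print("t",s["time_s"],"pos",s["tool_pos"],"yaw",y,"zt",M[:,2],"q",s["qpos"],"F",s["wrist_force"],"grip",s["gripper_width"],s["gripper_force"])
    if target is not None: print("offset mm",M.T@(np.array(target)-s["tool_pos"])*1000,"roll",None if yaw is None else (y-yaw+180)%360-180)
E
python3 - <<'E'
from h import *
np.set_printoptions(precision=4,suppress=True)
to_tool([.433,-.2165,.27],-8)
E
```

```text
t 2.25 pos [ 0.3907 -0.2962  0.2706] yaw -8.072086506194537 zt [ 0.0007 -0.0003 -1.    ] q [ 0.4823  0.3777  0.1496  1.9298 -0.0742  0.8385 -1.0406] F [ 1.2272  0.1002 -0.1272] grip 1.0052304891636739 0.0
offset mm [ 30.7078 -84.8238   0.6298] roll -0.07208650619452328
```

Emit:
{"api": "apply_moves", "payload": {"rows": [{"grip": 1,"offset": [10,-30,0],"roll": 0},{"grip": 1,"offset": [20,-60,0],"roll": 0},{"grip": 1,"offset": [31,-85,0],"roll": 0},{"grip": 1,"offset": [31,-85,0],"roll": 0},{"grip": 1,"offset": [31,-85,0],"roll": 0}]}}

```text
time_s: 2.75
tool_pos: [0.4327, -0.2179, 0.2704]
orientation: [0.998, -0.07, 0.0, 0.0]
wrist_force: [-0.9, -0.4, -0.1]
gripper_width: 1.007
gripper_force: 0.0
```

```bash
python3 - <<'E'
from h import *
np.set_printoptions(precision=4,suppress=True)
to_tool(None)
s=robot.sense();im=optics.get_image("wrist");T=c2w(im,s)
P=cloud(im,np.ones((400,640),bool),T)
H=P[(np.hypot(P[:,0]-.433,P[:,1]+.2165)<.045)]
t=H[(H[:,2]>.17)&(H[:,2]<.2)];z=np.median(t[:,2]);t=t[abs(t[:,2]-z)<.006];print("top",len(t),z,cv2.minAreaRect((t[:,:2]*1000).astype(np.float32)))
r=P[(np.hypot(P[:,0]-.433,P[:,1]+.2165)<.06)&(abs(P[:,2]-.078)<.006)]
print("rim",len(r),cv2.minEnclosingCircle((r[:,:2]*1000).astype(np.float32)) if len(r) else '', r[:,2].mean())
for l in("ir_wand","dock","dock_floor"):
    for d in finder.pinpoint(l,"wrist")[:2]:
        o,v=ray(im,d["point"],T); print(l,d["confidence"],d["point"],o+v*(.012-o[2])/v[2])
cv2.imwrite("pics/c.png",im["image"][:,:,::-1])
E
```

```text
t 2.75 pos [ 0.4327 -0.2179  0.2704] yaw -7.981164477335786 zt [ 0.0001 -0.0004 -1.    ] q [ 0.3109  0.3693  0.1327  1.9432 -0.0642  0.8328 -1.2321] F [-0.8873 -0.4185 -0.1302] grip 1.0066330364074452 0.0
top 1385 0.18253002887714614 ((435.4828186035156, -216.61965942382812), (25.767353057861328, 30.5742130279541), 80.80477142333984)
rim 978 ((434.73529052734375, -216.6613006591797), 34.32705307006836) 0.07751863987891933
ir_wand 0.55 [313.0, 166.8] [ 0.4363 -0.2142  0.012 ]
dock 0.69 [314.5, 163.2] [ 0.4405 -0.2168  0.012 ]
dock_floor 0.71 [315.5, 164.6] [ 0.4386 -0.2178  0.012 ]
```

View pics/c.png

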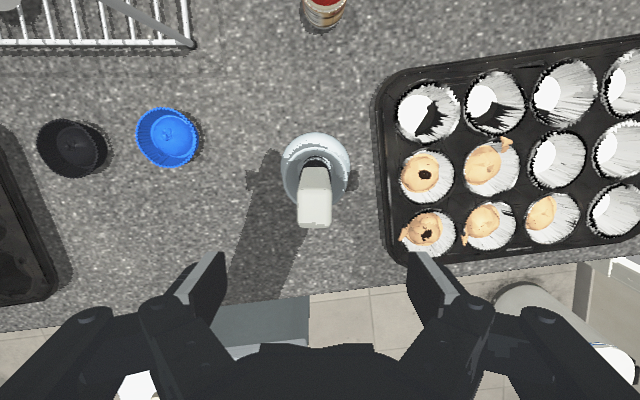

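The wrist view shows the wand's white top at (315,200), in the dock, centred between the fingers and square to them. I descend and grip.

Emit:
{"api": "apply_moves", "payload": {"rows": [{"grip": 1,"offset": [2.5,-1.5,30],"roll": 1},{"grip": 1,"offset": [2.5,-1.5,70],"roll": 1},{"grip": 1,"offset": [2.5,-1.5,105],"roll": 1},{"grip": 1,"offset": [2.5,-1.5,118],"roll": 1},{"grip": 1,"offset": [2.5,-1.5,118],"roll": 1},{"grip": 0,"offset": [2.5,-1.5,118],"roll": 1},{"grip": 0,"offset": [2.5,-1.5,118],"roll": 1},{"grip": 0,"offset": [2.5,-1.5,118],"roll": 1}], "grip_force": 30}}

```text
time_s: 3.75
tool_pos: [0.4359, -0.2175, 0.1534]
orientation: [0.997, -0.079, 0.001, 0.0]
wrist_force: [0.3, -1.2, -0.5]
gripper_width: 0.513
gripper_force: 0.0
```

Emit:
{"api": "apply_moves", "payload": {"rows": [{"grip": 0,"offset": [0,0,0],"roll": 0},{"grip": 0,"offset": [0,0,0],"roll": 0},{"grip": 0,"offset": [0,0,0],"roll": 0}]}}

```text
time_s: 4.05
tool_pos: [0.4358, -0.2172, 0.1532]
orientation: [0.997, -0.079, 0.001, 0.0]
wrist_force: [-0.4, 0.0, 6.0]
gripper_width: 0.302
gripper_force: 32.3
```

Emit:
{"api": "apply_moves", "payload": {"rows": [{"grip": 0,"offset": [0,0,-10],"roll": 0},{"grip": 0,"offset": [0,0,-25],"roll": 0},{"grip": 0,"offset": [0,0,-42],"roll": 0},{"grip": 0,"offset": [0,0,-53],"roll": 0},{"grip": 0,"offset": [0,0,-53],"roll": 0},{"grip": 0,"offset": [13,0,-53],"roll": 0},{"grip": 0,"offset": [24,0,-53.5],"roll": 0},{"grip": 0,"offset": [35,0,-54],"roll": 0}]}}

```text
time_s: 4.85
tool_pos: [0.469, -0.2222, 0.2055]
orientation: [0.997, -0.079, -0.002, -0.0]
wrist_force: [-2.9, 0.5, -1.7]
gripper_width: 0.302
gripper_force: 31.4
```

```bash
cat >> h.py <<'E'
def wand(yaw=None,save=None):
    # wand line through grip point in vertical plane of tool x: fit from side/top clouds
    s=robot.sense();M=R.from_quat(s["orientation"]).as_matrix();G=s["tool_pos"]
    for c in("side","top"):
        im=optics.get_image(c);T=c2w(im)
        for n in finder.silhouettes("ir_wand",c)[:1]:
            P=(cloud(im,n["mask"],T)-G)@M   # tool coords
            P=P[(abs(P[:,1])<.03)&(P[:,2]>.0)&(P[:,2]<.16)&(abs(P[:,0])<.16)]
            if len(P)<20: print(c,"few");continue
            vx,vz,x0,z0=cv2.fitLine((P[:,[0,2]]*1000).astype(np.float32),cv2.DIST_HUBER,0,.01,.01).ravel()
            print(c,n["confidence"],len(P),"tilt",np.degrees(np.arctan2(vx,vz)),"x at grip",x0-z0*vx/vz,"x/z range",P[:,[0,2]].min(0),P[:,[0,2]].max(0))
        if save: cv2.imwrite(save+c+".png",im["image"][:,:,::-1])
E
python3 - <<'E'
from h import *
np.set_printoptions(precision=4,suppress=True)
to_tool(None);wand()
E
```

```text
t 4.85 pos [ 0.469  -0.2222  0.2055] yaw -9.078684494607542 zt [-0.0034  0.0013 -1.    ] q [ 0.304   0.507   0.1225  1.9287 -0.0903  0.7148 -1.2495] F [-2.901   0.5043 -1.668 ] grip 0.3018295160623065 31.406067609786987
side 0.56 616 tilt 172.12943 x at grip -19.694677 x/z range [-0.0426  0.0001] [0.0016 0.1357]
top 0.71 275 tilt 171.14699 x at grip -14.876732 x/z range [-0.0383  0.0006] [-0.0031  0.1273]
```

Emit:
{"api": "apply_moves", "payload": {"rows": [{"grip": 0,"offset": [14,0,1],"roll": 0},{"grip": 0,"offset": [27,0,4],"roll": 0},{"grip": 0,"offset": [36,0,6.5],"roll": 0},{"grip": 0,"offset": [44,0,9.5],"roll": 0},{"grip": 0,"offset": [52,0,13.5],"roll": 0},{"grip": 0,"offset": [60,0,17.5],"roll": 0},{"grip": 0,"offset": [67,0,22],"roll": 0},{"grip": 0,"offset": [75,0,27],"roll": 0}]}}

```text
time_s: 5.85
tool_pos: [0.5443, -0.2344, 0.1789]
orientation: [0.997, -0.079, -0.0, -0.0]
wrist_force: [-3.1, 0.7, 0.4]
gripper_width: 0.298
gripper_force: 31.6
```

```bash
python3 - <<'E'
from h import *
np.set_printoptions(precision=4,suppress=True)
to_tool(None);wand()
E
```

```text
t 5.85 pos [ 0.5443 -0.2344  0.1789] yaw -9.077034634478306 zt [-0.0003  0.0001 -1.    ] q [ 0.285   0.6342  0.1175  1.7566 -0.1014  0.7569 -1.2756] F [-3.0926  0.6542  0.3813] grip 0.29750750275750804 31.568334102630615
side 0.73 782 tilt 137.49536 x at grip -28.932781 x/z range [-0.1141  0.0001] [-0.0128  0.0966]
```

The wand has pivoted to about 42° in the grip. I firm the grip and lift it out, then swing it round.

Emit:
{"api": "apply_moves", "payload": {"rows": [{"grip": 0,"offset": [0,0,0],"roll": 0},{"grip": 0,"offset": [0,0,-20],"roll": 0},{"grip": 0,"offset": [0,0,-50],"roll": 0},{"grip": 0,"offset": [-5,0,-85],"roll": 0},{"grip": 0,"offset": [-20,-5,-120],"roll": -6},{"grip": 0,"offset": [-40,-15,-145],"roll": -14},{"grip": 0,"offset": [-60,-30,-151],"roll": -22},{"grip": 0,"offset": [-80,-50,-151],"roll": -30}], "grip_force": 60}}

```text
time_s: 6.85
tool_pos: [0.4728, -0.173, 0.3323]
orientation: [0.983, 0.183, 0.002, 0.001]
wrist_force: [-0.2, 0.2, -1.6]
gripper_width: 0.295
gripper_force: 63.3
```

```bash
python3 - <<'E'
from h import *
np.set_printoptions(precision=4,suppress=True)
to_tool([.42,.127,.33],172)
E
```

```text
t 6.85 pos [ 0.4728 -0.173   0.3323] yaw 21.142249763127598 zt [ 0.0048 -0.0021 -1.    ] q [ 0.2923  0.3228  0.0031  1.8088 -0.0005  1.0048 -0.9063] F [-0.1525  0.2077 -1.5705] grip 0.29504426492341146 63.263500928878784
offset mm [  58.9341 -298.85      1.4377] roll -150.8577502368724
```

Emit:
{"api": "apply_moves", "payload": {"rows": [{"grip": 0,"offset": [4,-20,0],"roll": -8},{"grip": 0,"offset": [8,-40,0],"roll": -16},{"grip": 0,"offset": [12,-60,0],"roll": -24},{"grip": 0,"offset": [16,-80,0],"roll": -32},{"grip": 0,"offset": [20,-100,0],"roll": -40},{"grip": 0,"offset": [24,-120,0],"roll": -48},{"grip": 0,"offset": [28,-140,0],"roll": -56},{"grip": 0,"offset": [32,-160,0],"roll": -64}]}}

```text
time_s: 7.65
tool_pos: [0.4454, -0.0108, 0.3308]
orientation: [0.736, 0.677, 0.001, 0.001]
wrist_force: [-0.0, -0.6, -2.7]
gripper_width: 0.295
gripper_force: 63.2
```

```bash
python3 - <<'E'
from h import *
np.set_printoptions(precision=4,suppress=True)
to_tool([.42,.127,.33],172)
E
```

```text
t 7.65 pos [ 0.4454 -0.0108  0.3308] yaw 85.2313319679929 zt [ 0.0017 -0.0001 -1.    ] q [ 0.201   0.2457 -0.3004  1.9372  0.0878  0.9694 -0.2237] F [-0.0313 -0.5861 -2.7016] grip 0.295303474133592 63.2491135597229
offset mm [135.2204 -36.7887   0.7044] roll -86.7686680320071
```

Emit:
{"api": "apply_moves", "payload": {"rows": [{"grip": 0,"offset": [17,-5,0],"roll": -8},{"grip": 0,"offset": [34,-9,0],"roll": -16},{"grip": 0,"offset": [51,-14,0],"roll": -24},{"grip": 0,"offset": [68,-18,0],"roll": -32},{"grip": 0,"offset": [85,-23,0],"roll": -40},{"grip": 0,"offset": [102,-28,0],"roll": -48},{"grip": 0,"offset": [119,-32,0],"roll": -56},{"grip": 0,"offset": [135,-37,0],"roll": -64}]}}

```text
time_s: 8.45
tool_pos: [0.4206, 0.127, 0.3307]
orientation: [0.265, 0.964, 0.0, 0.001]
wrist_force: [-0.2, -0.2, -0.2]
gripper_width: 0.297
gripper_force: 63.2
```

Emit:
{"api": "apply_moves", "payload": {"rows": [{"grip": 0,"offset": [0,0,0],"roll": -8},{"grip": 0,"offset": [0,0,0],"roll": -16},{"grip": 0,"offset": [0,0,0],"roll": -22.5},{"grip": 0,"offset": [0,0,40],"roll": -22.5},{"grip": 0,"offset": [0,0,80],"roll": -22.5},{"grip": 0,"offset": [0,0,115],"roll": -22.5},{"grip": 0,"offset": [0,0,130],"roll": -22.5},{"grip": 0,"offset": [0,0,130],"roll": -22.5}]}}

```text
time_s: 9.25
tool_pos: [0.4194, 0.1256, 0.1988]
orientation: [0.075, 0.997, -0.001, -0.002]
wrist_force: [-0.5, 0.3, -1.7]
gripper_width: 0.295
gripper_force: 63.3
```

```bash
python3 - <<'E'
from h import *
np.set_printoptions(precision=4,suppress=True)
to_tool([.42,.127,.2],172); wand(save="pics/d_")
s=robot.sense();im=optics.get_image("wrist");T=c2w(im,s)
P=cloud(im,np.ones((400,640),bool),T)
M=P[(np.hypot(P[:,0]-.68,P[:,1]-.09)<.045)&(P[:,2]>.025)&(P[:,2]<.06)];print("muffin",len(M))
if len(M): print(cv2.minEnclosingCircle((M[:,:2]*1000).astype(np.float32)),M.mean(0),M[:,2].max())
G=s["tool_pos"];Mt=R.from_quat(s["orientation"]).as_matrix()
for l in("batter","low_muffin","ir_wand"):
    for d in finder.pinpoint(l,"wrist")[:3]:
        o,v=ray(im,d["point"],T);print(l,d["confidence"],d["point"],"at .044",o+v*(.044-o[2])/v[2])
W=(P-G)@Mt; W=W[(abs(W[:,1])<.025)&(W[:,2]>-.02)&(W[:,2]<.15)&(W[:,0]<.06)&(W[:,0]>-.16)]
np.save("W.npy",W); print(len(W),W.min(0),W.max(0))
A=cv2.imread("pics/d_side.png")[100:300,200:400]
cv2.imwrite("pics/d.png",np.hstack([cv2.resize(A,(400,400)),cv2.resize(im["image"][:,:,::-1],(400,250))[:, :].copy() if 0 else cv2.copyMakeBorder(cv2.resize(im["image"][:,:,::-1],(400,250)),0,150,0,0,0)]))
E
```

```text
t 9.25 pos [0.4194 0.1256 0.1988] yaw 171.43242407111785 zt [-0.0036 -0.0011 -1.    ] q [ 0.0565  0.464  -0.5689  2.1262  0.4029  0.6602  0.6328] F [-0.4563  0.316  -1.7369] grip 0.29548076279693786 63.25562596321106
offset mm [-0.4327  1.4538 -1.2134] roll -0.5675759288821496
side few
top few
muffin 0
batter 0.77 [268.4, 263.8] at .044 [0.4919 0.0669 0.044 ]
batter 0.75 [165.7, 278.5] at .044 [ 0.4926 -0.0421  0.044 ]
low_muffin 0.86 [175.6, 265.3] at .044 [ 0.4793 -0.0276  0.044 ]
low_muffin 0.7 [278.4, 252.1] at .044 [0.4804 0.0795 0.044 ]
ir_wand 0.94 [315.2, 317.9] at .044 [0.5636 0.1046 0.044 ]
3449 [-0.0996 -0.025  -0.02  ] [0.0259 0.025  0.0735]
```

View pics/d.png

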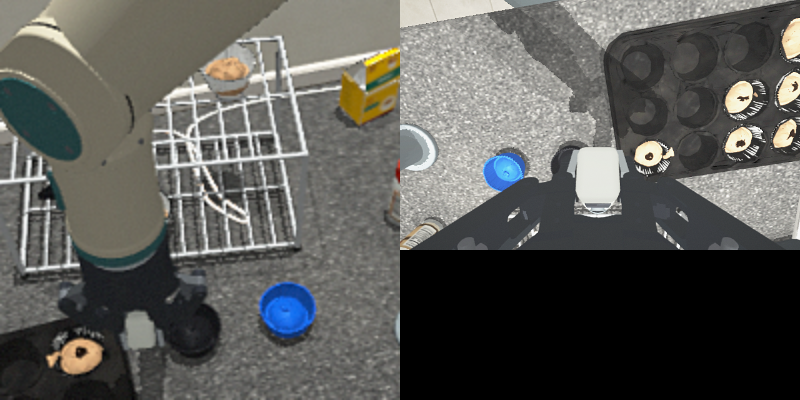

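The side crop shows the arm over the rack with the wand below it; the wrist view shows the handle's end face at (600,180). I get the tilt by fitting the handle's faces in the wrist depth.

```bash
python3 - <<'E'
from h import *
np.set_printoptions(precision=4,suppress=True)
W=np.load("W.npy"); W=W[(abs(W[:,1])<.011)]
H,xe,ze=np.histogram2d(W[:,0],W[:,2],bins=[np.arange(-.1,.05,.005),np.arange(-.03,.08,.005)])
for i,j in zip(*np.nonzero(H>8)): print(int(xe[i]*1000),int(ze[j]*1000),int(H[i,j]),end=' | ')
D=W[(W[:,0]>-.03)&(W[:,2]<.05)][:,[0,2]]*1000
rng=np.random.default_rng(0)
for k in range(2):
    best=None
    for _ in range(400):
        a,b=D[rng.choice(len(D),2,False)]; n=np.array([-(b-a)[1],(b-a)[0]]);L=np.linalg.norm(n)
        if L<4: continue
        inl=abs((D-a)@n/L)<.7
        if best is None or inl.sum()>best.sum(): best=inl
    q=D[best];vx,vz,x0,z0=cv2.fitLine(q.astype(np.float32),cv2.DIST_L2,0,.01,.01).ravel()
    print("\nline",len(q),"angle of dir from tool z",np.degrees(np.arctan2(vx,vz)),"at",x0,z0,q.min(0),q.max(0),"dist from grip",abs(x0*vz-z0*vx)); D=D[~best]
E
```

```text
-100 70 11 | -95 65 10 | -90 60 23 | -84 55 10 | -79 50 10 | -44 5 10 | -44 10 69 | -39 5 9 | -34 0 26 | -29 -4 35 | -24 -9 41 | -19 -19 50 | -19 -14 49 | -14 -19 164 | 15 -19 37 | 20 -19 832 | 20 -14 147 | 25 -19 28 | 25 -14 82 | 
line 741 angle of dir from tool z 41.991924 at 22.88891 -17.238117 [ 19.4583 -19.9924] [ 25.8428 -13.6008] dist from grip 28.54468

line 317 angle of dir from tool z 133.62915 at -17.229368 -13.665755 [-27.6862 -19.8593] [-10.0855  -3.1365] dist from grip 21.779613
```

```bash
cat >> h.py <<'E'
def handle():
    s=robot.sense();im=optics.get_image("wrist");T=im["hand_eye"]
    W=cloud(im,np.ones((400,640),bool),T); W=W[(abs(W[:,1])<.010)&(W[:,2]>-.06)&(W[:,2]<.16)&(abs(W[:,0])<.16)]
    D=W[:,[0,2]]*1000; best={}
    for phi in np.arange(20,65,.25):   # axis toward lens a=(-sin,cos), upper normal n=(-cos,-sin)
        p=np.radians(phi);a=np.array([-np.sin(p),np.cos(p)]);n=np.array([-np.cos(p),-np.sin(p)])
        e=D@a; f=D@n
        for nm,val,oth,lo,hi in(("end",-e,f,-18,25),("side",f,-e,-50,30)):
            m=(oth>lo)&(oth<hi)&(val>5)&(val<40)
            h,ed=np.histogram(val[m],np.arange(5,40,1.)); k=h.argmax()
            if nm not in best or h[k]>best[nm][0]: best[nm]=(h[k],phi,np.median(val[m][(val[m]>=ed[k])&(val[m]<ed[k+1])]))
    print("handle",best,len(D))
    p=np.radians(best["end"][1]);a=np.array([-np.sin(p),np.cos(p)]);n=np.array([-np.cos(p),-np.sin(p)]);e=D@a;f=D@n
    m=abs(-e-best["end"][2])<1; print("end face f range",np.percentile(f[m],[1,99]))
    for lo in range(-30,150,10):
        m=(e>lo)&(e<lo+10)&(f>5)&(f<40)
        if m.sum()>5: print(lo+5,m.sum(),np.percentile(f[m],[50,95]),end=' | ')
E
python3 - <<'E'
from h import *
np.set_printoptions(precision=2,suppress=True)
handle()
E
```

```text
handle {'end': (np.int64(2152), np.float64(43.5), np.float64(28.52060889889662)), 'side': (np.int64(684), np.float64(45.5), np.float64(21.569029444287636))} 6096
end face f range [-8.25 19.33]
-25 2707 [13.96 20.7 ] | -15 122 [21.14 21.26] | -5 250 [21.31 22.36] | 5 78 [22.34 22.44] | 15 44 [22.34 22.42] | 25 34 [22.33 22.41] | 35 87 [22.44 23.17] | 45 10 [21.12 22.21] | 55 9 [21.14 21.23] | 75 12 [21.79 21.96] | 85 14 [21.46 21.92] | 95 21 [21.1  22.07] | 105 33 [21.25 21.99] | 115 12 [21.67 22.34] | 125 9 [22.   22.04] |
```

Tilt is about 43.7° with the axis 5 mm off the TCP. I slide in under the shelf.

Emit:
{"api": "apply_moves", "payload": {"rows": [{"grip": 0,"offset": [-10,4,5],"roll": 0},{"grip": 0,"offset": [-28,4,5],"roll": 0},{"grip": 0,"offset": [-46,4,5],"roll": 0},{"grip": 0,"offset": [-64,4,5],"roll": 0},{"grip": 0,"offset": [-82,4,5],"roll": 0},{"grip": 0,"offset": [-97,4,5],"roll": 0},{"grip": 0,"offset": [-108,4,5],"roll": 0},{"grip": 0,"offset": [-113,4,5],"roll": 0}]}}

```text
time_s: 10.5
tool_pos: [0.5342, 0.1131, 0.1949]
orientation: [0.075, 0.997, 0.0, 0.0]
wrist_force: [0.5, 0.3, -1.9]
gripper_width: 0.297
gripper_force: 63.3
```

Emit:
{"api": "apply_moves", "payload": {"rows": [{"grip": 0,"offset": [0,0,0],"roll": 0},{"grip": 0,"offset": [0,0,0],"roll": 0},{"grip": 0,"offset": [0,0,0],"roll": 0},{"grip": 0,"offset": [0,0,0],"roll": 0}]}}

```text
time_s: 10.9
tool_pos: [0.5324, 0.1135, 0.1955]
orientation: [0.074, 0.997, -0.0, -0.0]
wrist_force: [0.2, 0.9, -1.2]
gripper_width: 0.299
gripper_force: 63.3
```

```bash
python3 - <<'E'
from h import *
np.set_printoptions(precision=4,suppress=True)
to_tool([.5317,.1129,.194],171.4); handle()
s=robot.sense();G=s["tool_pos"];M=R.from_quat(s["orientation"]).as_matrix()
p=np.radians(43.7);a=np.array([-np.sin(p),0,np.cos(p)]);n=np.array([-np.cos(p),0,-np.sin(p)])
L=G+M@(a*.1415+n*.005);B=np.array([.6795,.0905,.044]);print("\nL",L,"dist",(B-L)@(M@a),"lat",(B-L)@(M@n),(B-L)@M[:,1])
A=[]
for c in("side","top"):
    im=optics.get_image(c);T=c2w(im);print()
    for d in finder.silhouettes("low_muffin",c)+finder.silhouettes("ir_wand",c):
        P=cloud(im,d["mask"],T);print(c,d["confidence"],d["point"],np.median(P,0) if len(P) else '')
    A.append(cv2.resize(im["image"][100:280,180:400],(396,324)) if c=="side" else cv2.resize(im["image"][90:270,190:410],(396,324)))
cv2.imwrite("pics/e.png",np.hstack(A)[:,:,::-1])
E
```

```text
t 10.9 pos [0.5324 0.1135 0.1955] yaw 171.45878728385173 zt [-0.0001 -0.0001 -1.    ] q [ 0.0988  0.5996 -0.5492  1.8616  0.4239  0.7986  0.7477] F [ 0.1579  0.8985 -1.1757] grip 0.29937722569224884 63.276997804641724
offset mm [ 0.6433 -0.7077  1.4545] roll 0.05878728385172849
handle {'end': (np.int64(2145), np.float64(43.75), np.float64(28.498455827944433)), 'side': (np.int64(713), np.float64(45.75), np.float64(21.56061494690259))} 6094
end face f range [-8.2783 19.404 ]
-25 2705 [14.0106 20.7789] | -15 128 [21.1756 21.3092] | -5 250 [21.2899 22.3299] | 5 71 [22.284  22.3629] | 15 58 [22.2265 22.2967] | 25 34 [22.1904 22.2956] | 35 74 [22.2169 22.9683] | 45 23 [21.9167 22.8975] | 55 9 [20.8242 20.8673] | 75 12 [21.453 21.676] | 85 14 [20.9723 21.5127] | 95 20 [20.6522 21.6202] | 105 33 [20.763  21.4947] | 115 15 [21.1326 21.8573] | 125 7 [20.788 21.512] | 
L [0.6328 0.0984 0.0966] dist 0.07074999098953277 lat -0.0021235237322238323 -0.0008232633048690472

side 0.87 [293.1, 264.2] [0.5021 0.0683 0.0222]
side 0.68 [342.3, 254.7] [ 0.4986 -0.051   0.0223]
side 0.55 [276.3, 204.7] [0.6921 0.0689 0.0301]
side 0.69 [278.1, 203.5] [0.6924 0.0681 0.0328]
side 0.62 [268.5, 216.5] [0.5185 0.1146 0.2188]

top 0.71 [303.3, 233.7] [0.5056 0.0661 0.0232]
top 0.66 [348.1, 235.5] [ 0.4983 -0.0432  0.0245]
top 0.44 [295.8, 177.8] [0.6754 0.0678 0.0369]
```

View pics/e.png

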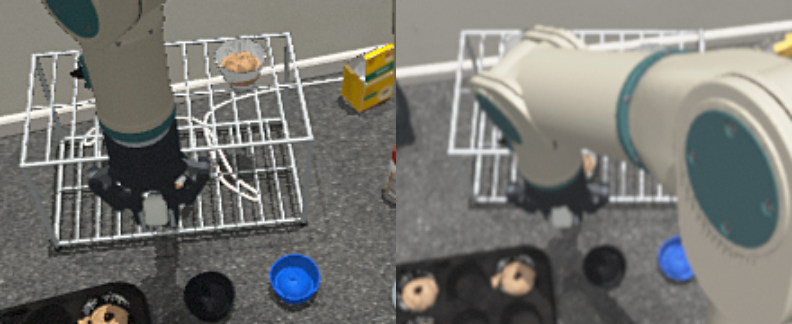

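The muffin's visible sliver is at (180,183) in the left crop, untouched. The wand's computed aim is about 2 mm off at 71 mm distance. Now I hold.

Emit:
{"api": "apply_moves", "payload": {"rows": [{"grip": 0,"offset": [0,0,0],"roll": 0},{"grip": 0,"offset": [0,0,0],"roll": 0},{"grip": 0,"offset": [0,0,0],"roll": 0},{"grip": 0,"offset": [0,0,0],"roll": 0},{"grip": 0,"offset": [0,0,0],"roll": 0},{"grip": 0,"offset": [0,0,0],"roll": 0},{"grip": 0,"offset": [0,0,0],"roll": 0},{"grip": 0,"offset": [0,0,0],"roll": 0}]}}

```text
time_s: 12.05
tool_pos: [0.5329, 0.1134, 0.1953]
orientation: [0.075, 0.997, 0.0, 0.0]
wrist_force: [-1.3, -0.0, -0.9]
gripper_width: 0.294
gripper_force: 63.3
```

Emit:
{"api": "apply_moves", "payload": {"rows": [{"grip": 0,"offset": [0,0,0],"roll": 0},{"grip": 0,"offset": [0,0,0],"roll": 0},{"grip": 0,"offset": [0,0,0],"roll": 0},{"grip": 0,"offset": [0,0,0],"roll": 0},{"grip": 0,"offset": [0,0,0],"roll": 0},{"grip": 0,"offset": [0,0,0],"roll": 0},{"grip": 0,"offset": [0,0,0],"roll": 0},{"grip": 0,"offset": [0,0,0],"roll": 0}]}}

```text
time_s: 12.85
tool_pos: [0.5329, 0.1133, 0.1953]
orientation: [0.075, 0.997, -0.0, 0.0]
wrist_force: [0.2, -0.1, -1.1]
gripper_width: 0.301
gripper_force: 63.3
```

Emit:
{"api": "apply_moves", "payload": {"rows": [{"grip": 0,"offset": [0,0,0],"roll": 0},{"grip": 0,"offset": [0,0,0],"roll": 0},{"grip": 0,"offset": [0,0,0],"roll": 0},{"grip": 0,"offset": [0,0,0],"roll": 0},{"grip": 0,"offset": [0,0,0],"roll": 0},{"grip": 0,"offset": [0,0,0],"roll": 0},{"grip": 0,"offset": [0,0,0],"roll": 0},{"grip": 0,"offset": [0,0,0],"roll": 0}]}}

```text
time_s: 13.65
tool_pos: [0.5329, 0.1133, 0.1953]
orientation: [0.075, 0.997, 0.0, 0.0]
wrist_force: [0.2, -0.1, -0.9]
gripper_width: 0.299
gripper_force: 63.3
```

Emit:
{"api": "apply_moves", "payload": {"rows": [{"grip": 0,"offset": [12,0,0],"roll": 0},{"grip": 0,"offset": [30,0,0],"roll": 0},{"grip": 0,"offset": [50,0,0],"roll": 0},{"grip": 0,"offset": [75,0,0],"roll": 0},{"grip": 0,"offset": [100,0,0],"roll": 0},{"grip": 0,"offset": [115,0,-30],"roll": 0},{"grip": 0,"offset": [115,0,-75],"roll": 0},{"grip": 0,"offset": [115,0,-120],"roll": 8}]}}

```text
time_s: 14.45
tool_pos: [0.417, 0.1307, 0.3163]
orientation: [0.144, 0.99, -0.0, -0.001]
wrist_force: [1.2, -1.6, -2.4]
gripper_width: 0.297
gripper_force: 63.3
```

```bash
python3 - <<'E'
from h import *
np.set_printoptions(precision=4,suppress=True)
to_tool([.47,-.17,.33],-9)
E
```

```text
t 14.45 pos [0.417  0.1307 0.3163] yaw 163.3852736810736 zt [-0.0024 -0.0004 -1.    ] q [ 0.1386  0.288  -0.6461  1.9702  0.2106  0.952   0.6697] F [ 1.1931 -1.6122 -2.3606] grip 0.29655942612274105 63.25490713119507
offset mm [-136.7207 -272.9717  -13.7392] roll 172.3852736810736
```

Emit:
{"api": "apply_moves", "payload": {"rows": [{"grip": 0,"offset": [-8,-16,-14],"roll": 8},{"grip": 0,"offset": [-16,-32,-14],"roll": 16},{"grip": 0,"offset": [-24,-49,-14],"roll": 24},{"grip": 0,"offset": [-32,-65,-14],"roll": 32},{"grip": 0,"offset": [-40,-80,-14],"roll": 40},{"grip": 0,"offset": [-48,-96,-14],"roll": 48},{"grip": 0,"offset": [-56,-112,-14],"roll": 56},{"grip": 0,"offset": [-64,-128,-14],"roll": 64}]}}

```text
time_s: 15.25
tool_pos: [0.443, -0.0107, 0.3292]
orientation: [0.649, 0.761, -0.0, -0.0]
wrist_force: [-0.4, 0.7, -1.9]
gripper_width: 0.295
gripper_force: 63.2
```

```bash
python3 - <<'E'
from h import *
np.set_printoptions(precision=4,suppress=True)
to_tool([.5345,-.2325,.30],-9)
E
```

```text
t 15.25 pos [ 0.443  -0.0107  0.3292] yaw 99.12269607873675 zt [-0.0004 -0.     -1.    ] q [ 0.2414  0.2483 -0.3516  1.9424  0.1029  0.9683  0.0005] F [-0.4363  0.7333 -1.9479] grip 0.294976641108841 63.24296951293945
offset mm [-233.5323   55.1386   29.1965] roll 108.12269607873674
```

Emit:
{"api": "apply_moves", "payload": {"rows": [{"grip": 0,"offset": [-18,4,0],"roll": 8},{"grip": 0,"offset": [-36,8,0],"roll": 16},{"grip": 0,"offset": [-54,12,0],"roll": 24},{"grip": 0,"offset": [-72,17,0],"roll": 32},{"grip": 0,"offset": [-90,21,0],"roll": 40},{"grip": 0,"offset": [-108,25,0],"roll": 48},{"grip": 0,"offset": [-126,30,0],"roll": 56},{"grip": 0,"offset": [-144,34,0],"roll": 64}]}}

```text
time_s: 16.05
tool_pos: [0.5007, -0.1468, 0.3291]
orientation: [0.953, 0.302, -0.0, -0.0]
wrist_force: [0.9, -0.0, -0.8]
gripper_width: 0.294
gripper_force: 63.2
```

```bash
python3 - <<'E'
from h import *
np.set_printoptions(precision=4,suppress=True)
to_tool([.5345,-.2325,.27],-9)
E
```

```text
t 16.05 pos [ 0.5007 -0.1468  0.3291] yaw 35.12170403421248 zt [-0.0004  0.0006 -1.    ] q [ 0.272   0.3577 -0.056   1.7631  0.0224  1.0219 -0.75  ] F [ 0.883  -0.0371 -0.7778] grip 0.2942254255440046 63.24355959892273
offset mm [-21.6364  89.6283  59.07  ] roll 44.121704034212485
```

Emit:
{"api": "apply_moves", "payload": {"rows": [{"grip": 0,"offset": [-4,16,5],"roll": 8},{"grip": 0,"offset": [-8,32,10],"roll": 16},{"grip": 0,"offset": [-12,48,20],"roll": 24},{"grip": 0,"offset": [-16,64,30],"roll": 32},{"grip": 0,"offset": [-19,78,45],"roll": 40},{"grip": 0,"offset": [-22,90,59],"roll": 44},{"grip": 0,"offset": [-22,90,59],"roll": 44},{"grip": 0,"offset": [-22,90,59],"roll": 44}]}}

```text
time_s: 16.85
tool_pos: [0.5349, -0.232, 0.2702]
orientation: [0.997, -0.074, -0.001, -0.001]
wrist_force: [0.3, -0.1, -0.5]
gripper_width: 0.296
gripper_force: 63.1
```

```bash
python3 - <<'E'
from h import *
np.set_printoptions(precision=4,suppress=True)
to_tool([.5345,-.2325,.27],-9);handle();wand()
E
```

```text
t 16.85 pos [ 0.5349 -0.232   0.2702] yaw -8.463926173002623 zt [-0.001   0.0012 -1.    ] q [ 0.2703  0.5129  0.1404  1.6881 -0.0856  0.9479 -1.2756] F [ 0.2557 -0.1392 -0.459 ] grip 0.2961273381594511 63.13642501831055
offset mm [-0.282   0.5857  0.2261] roll 0.5360738269973808
handle {'end': (np.int64(2105), np.float64(42.25), np.float64(27.460987354208818)), 'side': (np.int64(548), np.float64(45.75), np.float64(22.67383362993794))} 6082
end face f range [-6.872  20.0458]
-25 2820 [14.2475 21.4235] | -15 137 [22.1397 22.3027] | -5 227 [22.533  23.6939] | 5 99 [23.7694 23.9646] | 15 53 [24.011  24.0663] | 25 36 [24.1794 24.2224] | 35 82 [24.5151 25.353 ] | 45 14 [23.5383 25.3025] | 55 11 [23.6647 23.7087] | 75 14 [24.691  25.1184] | 85 12 [24.6081 25.0088] | 95 21 [24.5574 25.3484] | 105 38 [24.8876 25.5771] | 115 10 [26.0771 26.1087] | 125 10 [25.2489 25.9627] | side 0.86 939 tilt 137.39267 x at grip -29.228275 x/z range [-0.1154  0.0002] [-0.0129  0.0983]
top 0.46 58 tilt 140.99777 x at grip -11.972 x/z range [-0.0812  0.0003] [-0.0096  0.0856]
```

Still about 44° in the grip. I lower the lens into the flared mouth of the cup.

Emit:
{"api": "apply_moves", "payload": {"rows": [{"grip": 0,"offset": [-5,0,20],"roll": 0.5},{"grip": 0,"offset": [-10.5,0,45],"roll": 0.5},{"grip": 0,"offset": [-10.5,0,65],"roll": 0.5},{"grip": 0,"offset": [-10.5,0,80],"roll": 0.5},{"grip": 0,"offset": [-10.5,0,92],"roll": 0.5},{"grip": 0,"offset": [-10.5,0,101],"roll": 0.5},{"grip": 0,"offset": [-10.5,0,109],"roll": 0.5},{"grip": 0,"offset": [-10.5,0,109],"roll": 0.5}], "grip_force": 40}}

```text
time_s: 17.9
tool_pos: [0.5247, -0.2312, 0.1606]
orientation: [0.997, -0.079, -0.001, -0.0]
wrist_force: [0.4, -0.8, -1.6]
gripper_width: 0.298
gripper_force: 63.3
```

```bash
python3 - <<'E'
from h import *
np.set_printoptions(precision=4,suppress=True)
to_tool([.4347+.091*.988,-.2167-.091*.156,.1614],-9);wand(save="pics/f_")
A=cv2.imread("pics/f_side.png")[190:290,370:490];B=cv2.imread("pics/f_top.png")[180:280,360:480]
cv2.imwrite("pics/f.png",np.hstack([cv2.resize(x,(396,330),interpolation=cv2.INTER_CUBIC) for x in(A,B)]))
E
```

```text
t 17.9 pos [ 0.5247 -0.2312  0.1606] yaw -9.06386052992711 zt [-0.0012  0.0006 -1.    ] q [ 0.2898  0.6367  0.1187  1.824  -0.1112  0.6886 -1.2576] F [ 0.422  -0.7625 -1.6454] grip 0.2982737077210379 63.270217180252075
offset mm [-0.0957 -0.2917 -0.8008] roll -0.06386052992709779
side 0.82 742 tilt 137.10669 x at grip -28.899078 x/z range [-0.1154  0.    ] [0.0238 0.1597]
top few
```

View pics/f.png

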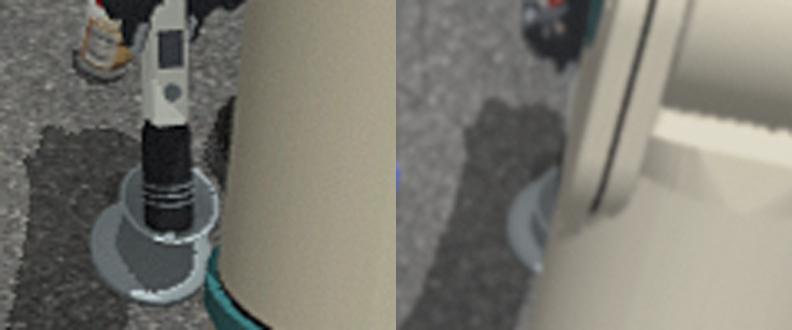

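The lens end sits inside the cup mouth, at (170,225) in the left crop. I push it upright against the near rim.

Emit:
{"api": "apply_moves", "payload": {"rows": [{"grip": 0,"offset": [-5,0,0],"roll": 0},{"grip": 0,"offset": [-10,0,-5.5],"roll": 0},{"grip": 0,"offset": [-16,0,-11],"roll": 0},{"grip": 0,"offset": [-22,0,-15.5],"roll": 0},{"grip": 0,"offset": [-28,0,-20],"roll": 0},{"grip": 0,"offset": [-36,0,-24],"roll": 0},{"grip": 0,"offset": [-43.5,0,-27.5],"roll": 0},{"grip": 0,"offset": [-43.5,0,-27.5],"roll": 0}], "grip_force": 30}}

```text
time_s: 18.9
tool_pos: [0.4799, -0.2244, 0.1894]
orientation: [0.997, -0.08, -0.001, -0.0]
wrist_force: [0.5, -0.7, -1.4]
gripper_width: 0.298
gripper_force: 63.4
```

```bash
python3 - <<'E'
from h import *
np.set_printoptions(precision=4,suppress=True)
to_tool([.4347+.0474*.988,-.2167-.0474*.156,.189],-9);wand();handle()
E
```

```text
t 18.9 pos [ 0.4799 -0.2244  0.1894] yaw -9.122870820381625 zt [-0.0021  0.0006 -1.    ] q [ 0.2993  0.5436  0.1255  1.9173 -0.1016  0.6889 -1.2445] F [ 0.4794 -0.6823 -1.4109] grip 0.29788871171285614 63.4112012386322
offset mm [ 1.5737 -0.5823  0.3568] roll -0.12287082038162112
side 0.93 858 tilt 137.2374 x at grip -29.006535 x/z range [-0.1137  0.0002] [-0.0122  0.124 ]
top 0.59 187 tilt 139.29657 x at grip -21.010098 x/z range [-0.1009  0.0002] [-0.01    0.0972]
handle {'end': (np.int64(2087), np.float64(42.0), np.float64(27.46072239809319)), 'side': (np.int64(552), np.float64(47.5), np.float64(23.411490299096567))} 8321
end face f range [-152.2784   20.2443]
-25 2812 [14.2343 21.3416] | -15 130 [22.1234 22.255 ] | -5 217 [22.517  23.6613] | 5 115 [23.8056 23.9882] | 15 47 [24.1038 24.1554] | 25 36 [24.2709 24.314 ] | 35 85 [24.9999 25.5279] | 45 19 [24.4402 25.7699] | 55 12 [23.8603 23.9843] | 75 7 [24.8252 25.4553] | 85 14 [25.1745 25.5223] | 95 18 [24.9536 25.7066] | 105 38 [25.364  26.0636] | 115 12 [26.5379 26.6062] | 125 8 [25.7829 26.4769] |
```

No rotation: the lens corner slipped over the rim. I go back the same way, and insert a little deeper.

Emit:
{"api": "apply_moves", "payload": {"rows": [{"grip": 0,"offset": [8,0,3.5],"roll": 0},{"grip": 0,"offset": [15.5,0,7.5],"roll": 0},{"grip": 0,"offset": [27.5,0,14],"roll": 0},{"grip": 0,"offset": [39,0,20],"roll": 0},{"grip": 0,"offset": [43.5,0,27],"roll": 0},{"grip": 0,"offset": [42.5,0,31],"roll": 0},{"grip": 0,"offset": [41.5,0,33],"roll": 0},{"grip": 0,"offset": [41.5,0,33],"roll": 0}]}}

```text
time_s: 19.95
tool_pos: [0.5251, -0.2314, 0.1563]
orientation: [0.997, -0.079, 0.002, 0.0]
wrist_force: [5.2, 0.8, -1.6]
gripper_width: 0.298
gripper_force: 63.4
```

Emit:
{"api": "apply_moves", "payload": {"rows": [{"grip": 0,"offset": [-3,0,0],"roll": 0},{"grip": 0,"offset": [-6,0,0],"roll": 0},{"grip": 0,"offset": [-6,0,0],"roll": 0}]}}

```text
time_s: 20.25
tool_pos: [0.5234, -0.2312, 0.1584]
orientation: [0.997, -0.079, 0.007, 0.001]
wrist_force: [11.1, 0.2, 1.7]
gripper_width: 0.297
gripper_force: 63.6
```

```bash
python3 - <<'E'
from h import *
np.set_printoptions(precision=4,suppress=True)
to_tool([.4347+.083*.988,-.2167-.083*.156,.156],-9);wand();handle()
E
```

```text
t 20.25 pos [ 0.5234 -0.2312  0.1584] yaw -9.054144260886469 zt [ 0.0144 -0.0039 -0.9999] q [ 0.2931  0.6322  0.1151  1.8434 -0.1142  0.6575 -1.2532] F [11.1076  0.173   1.6575] grip 0.29740198652604233 63.599971532821655
offset mm [-6.882  -0.4416  2.3415] roll -0.05414426088645996
side 0.93 790 tilt 131.4837 x at grip -32.660976 x/z range [-0.1226  0.0001] [-0.0126  0.1249]
handle {'end': (np.int64(1998), np.float64(50.0), np.float64(26.5357699933381)), 'side': (np.int64(1229), np.float64(51.75), np.float64(23.475797130487848))} 12678
end face f range [-91.0152  21.3466]
-25 3025 [15.5297 22.8323] | -15 315 [23.1125 23.3558] | -5 282 [23.0066 23.7645] | 5 292 [23.9996 24.2839] | 15 168 [24.0171 24.2128] | 25 74 [23.9104 24.0894] | 35 161 [22.7984 24.5845] | 45 102 [23.5662 24.6398] | 55 25 [22.3224 22.5124] |
```

The 63 N grip is too stiff for it to turn (tilt now about 50°). I try to get the lower grip force to take effect.

Emit:
{"api": "apply_moves", "payload": {"rows": [{"grip": 0.2,"offset": [0,0,0],"roll": 0},{"grip": 0.2,"offset": [0,0,0],"roll": 0}], "grip_force": 20}}

```text
time_s: 20.7
tool_pos: [0.5235, -0.2311, 0.1584]
orientation: [0.997, -0.079, 0.007, 0.001]
wrist_force: [11.2, 0.3, 2.4]
gripper_width: 0.292
gripper_force: 63.6
```

Emit:
{"api": "apply_moves", "payload": {"rows": [{"grip": 0.28,"offset": [0,0,0],"roll": 0},{"grip": 0.28,"offset": [0,0,0],"roll": 0}], "grip_force": 20}}

```text
time_s: 20.9
tool_pos: [0.5235, -0.2311, 0.1583]
orientation: [0.997, -0.079, 0.007, 0.001]
wrist_force: [11.2, 0.5, 2.5]
gripper_width: 0.297
gripper_force: 63.6
```

The lens face, not its side, is bearing on the rim. I'll upright the wand against the outside wall of the cup instead, from the open left side, away from the jar. Back out first.

Emit:
{"api": "apply_moves", "payload": {"rows": [{"grip": 0,"offset": [8,0,0],"roll": 0},{"grip": 0,"offset": [14,0,-20],"roll": 0},{"grip": 0,"offset": [14,0,-60],"roll": 0},{"grip": 0,"offset": [14,0,-100],"roll": 0},{"grip": 0,"offset": [10,-15,-115],"roll": -8},{"grip": 0,"offset": [0,-35,-115],"roll": -16},{"grip": 0,"offset": [-10,-55,-115],"roll": -24},{"grip": 0,"offset": [-20,-75,-115],"roll": -32}], "grip_force": 60}}

```text
time_s: 21.7
tool_pos: [0.5068, -0.1524, 0.2704]
orientation: [0.98, 0.201, -0.002, -0.0]
wrist_force: [-0.0, 0.6, -2.0]
gripper_width: 0.295
gripper_force: 63.3
```

```bash
python3 - <<'E'
from h import *
np.set_printoptions(precision=4,suppress=True)
d=np.array([np.cos(np.radians(81)),np.sin(np.radians(81))])
g=np.array([.4347,-.2167])+.185*d;print(g)
to_tool([*g,.26],81)
E
```

```text
[ 0.4636 -0.034 ]
t 21.7 pos [ 0.5068 -0.1524  0.2704] yaw 23.216861737394648 zt [-0.0037  0.0001 -1.    ] q [ 0.2477  0.4326 -0.0131  1.8255  0.0081  0.8872 -0.9349] F [-0.036   0.6112 -1.9719] grip 0.2953269195050626 63.262810707092285
offset mm [   7.0134 -125.8467   10.5519] roll -57.78313826260535
```

Emit:
{"api": "apply_moves", "payload": {"rows": [{"grip": 0,"offset": [1,-18,0],"roll": -8},{"grip": 0,"offset": [2,-36,0],"roll": -16},{"grip": 0,"offset": [3,-54,0],"roll": -24},{"grip": 0,"offset": [4,-72,0],"roll": -32},{"grip": 0,"offset": [5,-90,0],"roll": -40},{"grip": 0,"offset": [6,-108,0],"roll": -48},{"grip": 0,"offset": [7,-126,0],"roll": -56},{"grip": 0,"offset": [7,-126,0],"roll": -58}]}}

```text
time_s: 22.5
tool_pos: [0.4638, -0.0324, 0.2703]
orientation: [0.759, 0.652, -0.002, -0.002]
wrist_force: [0.1, 0.2, -1.0]
gripper_width: 0.298
gripper_force: 63.2
```

Emit:
{"api": "apply_moves", "payload": {"rows": [{"grip": 0,"offset": [0,0,0],"roll": 0},{"grip": 0,"offset": [0,0,0],"roll": 0}]}}

```text
time_s: 22.7
tool_pos: [0.4656, -0.035, 0.2705]
orientation: [0.761, 0.648, -0.001, -0.0]
wrist_force: [0.3, -0.8, -1.4]
gripper_width: 0.296
gripper_force: 63.2
```

```bash
python3 - <<'E'
from h import *
np.set_printoptions(precision=4,suppress=True)
d=np.array([np.cos(np.radians(81)),np.sin(np.radians(81))])
g=np.array([.4347,-.2167])+.185*d
to_tool([*g,.26],81);wand();handle()
E
```

```text
t 22.7 pos [ 0.4656 -0.035   0.2705] yaw 80.8131171114764 zt [-0.002  -0.0008 -1.    ] q [ 0.2385  0.3544 -0.2995  1.9752  0.1397  0.8335 -0.2983] F [ 0.2865 -0.789  -1.4056] grip 0.29616277756724513 63.240755796432495
offset mm [ 0.7362 -2.0779 10.5114] roll -0.18688288852359847
side 0.96 728 tilt 129.47269 x at grip -23.759663 x/z range [-0.1204  0.    ] [-0.019   0.0892]
top 0.76 391 tilt 132.98831 x at grip -34.28411 x/z range [-0.1069  0.0002] [-0.0173  0.08  ]
handle {'end': (np.int64(1990), np.float64(50.75), np.float64(27.544378986907567)), 'side': (np.int64(1135), np.float64(52.0), np.float64(22.60603885034203))} 6598
end face f range [-6.9404 20.6075]
-25 2971 [15.309  22.3347] | -15 322 [22.4636 22.7318] | -5 355 [22.3777 23.3652] | 5 244 [23.3468 23.6032] | 15 162 [23.1842 23.4201] | 25 85 [23.0427 23.2487] | 35 166 [22.0481 23.6947] | 45 77 [21.5976 23.5755] | 55 15 [21.1585 21.4532] |
```

Emit:
{"api": "apply_moves", "payload": {"rows": [{"grip": 0,"offset": [0,-2,35],"roll": 0},{"grip": 0,"offset": [0,-2,80],"roll": 0},{"grip": 0,"offset": [0,-2,115],"roll": 0},{"grip": 0,"offset": [0,-2,137],"roll": 0},{"grip": 0,"offset": [0,-2,142],"roll": 0},{"grip": 0,"offset": [-12,-2,142],"roll": 0},{"grip": 0,"offset": [-24,-2,142],"roll": 0},{"grip": 0,"offset": [-34,-2,142],"roll": 0}]}}

```text
time_s: 23.75
tool_pos: [0.4598, -0.0695, 0.13]
orientation: [0.761, 0.648, 0.001, 0.001]
wrist_force: [0.4, 0.3, -0.1]
gripper_width: 0.299
gripper_force: 63.2
```

```bash
python3 - <<'E'
from h import *
np.set_printoptions(precision=4,suppress=True)
d=np.array([np.cos(np.radians(81)),np.sin(np.radians(81))])
to_tool([*(np.array([.4347,-.2167])+.146*d),.129],81);wand(save="pics/g_")
A=cv2.imread("pics/g_side.png")[190:290,350:470];B=cv2.imread("pics/g_top.png")[180:280,340:460]
cv2.imwrite("pics/g.png",np.hstack([cv2.resize(x,(396,330),interpolation=cv2.INTER_CUBIC) for x in(A,B)]))
E
```

```text
t 23.75 pos [ 0.4598 -0.0695  0.13  ] yaw 80.82837615689455 zt [ 0.0023 -0.0011 -1.    ] q [ 0.2421  0.5759 -0.2196  2.1304  0.2734  0.4588 -0.3491] F [ 0.4262  0.2727 -0.1024] grip 0.29852958229465393 63.196781873703
offset mm [-3.3483 -1.725   1.0298] roll -0.17162384310546486
side 0.94 515 tilt 132.74295 x at grip -31.282242 x/z range [-0.1199  0.0002] [-0.0299  0.1341]
top 0.93 306 tilt 131.47278 x at grip -33.519997 x/z range [-0.1045  0.0011] [0.0106 0.1112]
```

View pics/g.png

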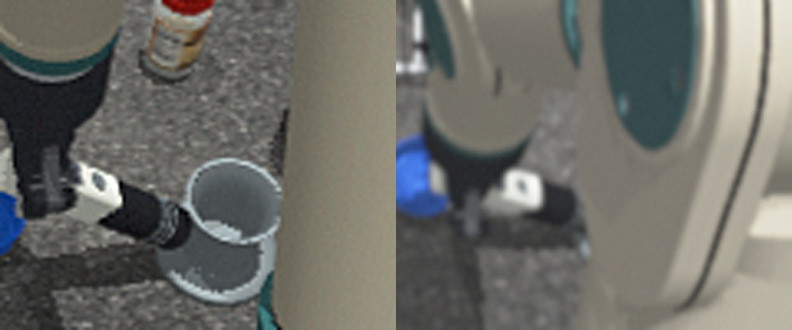

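The barrel tip is at (175,230) in the left crop, just outside the cup wall below the rim, as wanted. I push it along the uprighting arc.

Emit:
{"api": "apply_moves", "payload": {"rows": [{"grip": 0,"offset": [-5,-1.5,0],"roll": 0},{"grip": 0,"offset": [-10,-1.5,-4],"roll": 0},{"grip": 0,"offset": [-15,-1.5,-11],"roll": 0},{"grip": 0,"offset": [-22,-1.5,-19],"roll": 0},{"grip": 0,"offset": [-29,-1.5,-27],"roll": 0},{"grip": 0,"offset": [-38,-1.5,-36],"roll": 0},{"grip": 0,"offset": [-48,-1.5,-43],"roll": 0},{"grip": 0,"offset": [-48,-1.5,-43],"roll": 0}]}}

```text
time_s: 24.75
tool_pos: [0.4509, -0.1159, 0.173]
orientation: [0.761, 0.648, 0.001, 0.001]
wrist_force: [1.8, 2.7, -0.3]
gripper_width: 0.297
gripper_force: 63.5
```

```bash
python3 - <<'E'
from h import *
np.set_printoptions(precision=4,suppress=True)
d=np.array([np.cos(np.radians(81)),np.sin(np.radians(81))])
to_tool([*(np.array([.4347,-.2167])+.103*d),.171],81);wand();handle()
E
```

```text
t 24.75 pos [ 0.4509 -0.1159  0.173 ] yaw 80.81340614582437 zt [ 0.0026 -0.0007 -1.    ] q [ 0.3856  0.5013 -0.2737  2.0938  0.2424  0.5732 -0.2207] F [ 1.8344  2.7359 -0.2671] grip 0.2972911064881011 63.484729528427124
offset mm [ 0.8886 -0.1884  1.9687] roll -0.18659385417561225
side 0.88 341 tilt 153.30469 x at grip -4.102894 x/z range [-0.0712  0.0056] [-0.0035  0.1246]
top 0.53 163 tilt 158.2643 x at grip -22.3392 x/z range [-0.0707  0.0107] [-0.0214  0.1225]
handle {'end': (np.int64(2081), np.float64(26.25), np.float64(29.567690061986156)), 'side': (np.int64(351), np.float64(63.25), np.float64(30.51711113026383))} 6134
end face f range [-10.6558  17.2677]
-25 1606 [12.7018 18.3055] |
```

It is turning: about 25° now. Continue.

Emit:
{"api": "apply_moves", "payload": {"rows": [{"grip": 0,"offset": [-11,0,-8],"roll": 0},{"grip": 0,"offset": [-22,0,-14],"roll": 0},{"grip": 0,"offset": [-33,0,-19],"roll": 0},{"grip": 0,"offset": [-42,0,-22],"roll": 0},{"grip": 0,"offset": [-50,0,-24],"roll": 0},{"grip": 0,"offset": [-57,0,-25],"roll": 0},{"grip": 0,"offset": [-57,0,-25],"roll": 0}]}}

```text
time_s: 25.7
tool_pos: [0.4406, -0.1722, 0.1969]
orientation: [0.761, 0.648, -0.0, 0.0]
wrist_force: [-0.8, 3.5, -1.1]
gripper_width: 0.298
gripper_force: 63.3
```

```bash
sed -i 's/np.arange(20,65,.25)/np.arange(-20,65,.25)/' h.py; python3 - <<'E'
from h import *
np.set_printoptions(precision=4,suppress=True)
d=np.array([np.cos(np.radians(81)),np.sin(np.radians(81))])
to_tool([*(np.array([.4347,-.2167])+.045*d),.196],81);wand();handle()
E
```

```text
t 25.7 pos [ 0.4406 -0.1722  0.1969] yaw 80.83110924793776 zt [-0.0007 -0.0006 -1.    ] q [ 0.5251  0.4724 -0.2976  2.0488  0.2232  0.6509 -0.0803] F [-0.8322  3.4894 -1.0569] grip 0.2975898445863942 63.26457381248474
offset mm [0.0882 1.1222 0.88  ] roll -0.16889075206222515
side 0.66 501 tilt 178.88992 x at grip 14.82426 x/z range [-0.0109  0.0004] [0.0239 0.1391]
top 0.55 225 tilt 178.94878 x at grip 15.688481 x/z range [-0.0126  0.0003] [0.0232 0.1324]
handle {'end': (np.int64(1880), np.float64(-2.75), np.float64(29.583015520100773)), 'side': (np.int64(344), np.float64(64.25), np.float64(24.530584603784508))} 8639
end face f range [-15.6792  12.1045]
-25 562 [ 8.7329 12.614 ] |
  return _methods._mean(a, axis=axis, dtype=dtype,
  ret = ret.dtype.type(ret / rcount)
```

Upright again. Lift and move over the cup.

Emit:
{"api": "apply_moves", "payload": {"rows": [{"grip": 0,"offset": [8,1,0],"roll": 0},{"grip": 0,"offset": [10,1,-25],"roll": 0},{"grip": 0,"offset": [8,1,-55],"roll": 0},{"grip": 0,"offset": [-10,1,-65],"roll": 0},{"grip": 0,"offset": [-30,1,-65],"roll": 0},{"grip": 0,"offset": [-48,1,-65],"roll": 0},{"grip": 0,"offset": [-48,1,-65],"roll": 0},{"grip": 0,"offset": [-48,1,-65],"roll": 0}]}}

```text
time_s: 26.75
tool_pos: [0.435, -0.218, 0.2619]
orientation: [0.761, 0.649, 0.0, 0.0]
wrist_force: [0.0, 1.1, -1.8]
gripper_width: 0.305
gripper_force: 63.4
```

```bash
python3 - <<'E' 2>/dev/null
from h import *
np.set_printoptions(precision=4,suppress=True)
to_tool([.4347,-.2167,.26],81);wand(save="pics/i_")
s=robot.sense();G=s["tool_pos"]
for c in("side","top"):
    im=optics.get_image(c);T=c2w(im)
    for n in finder.silhouettes("ir_wand",c)[:1]:
        P=cloud(im,n["mask"],T);P=P[np.linalg.norm(P[:,:2]-G[:2],axis=1)<.05]
        for lo in np.arange(.1,.27,.02):
            q=P[(P[:,2]>lo)&(P[:,2]<lo+.02)]
            if len(q)>5: print(c,round(lo,2),len(q),q[:,:2].min(0),q[:,:2].max(0))
A=cv2.imread("pics/i_side.png")[180:280,360:480];B=cv2.imread("pics/i_top.png")[180:280,360:480]
cv2.imwrite("pics/i.png",np.hstack([cv2.resize(x,(396,330),interpolation=cv2.INTER_CUBIC) for x in(A,B)]))
E
```

```text
t 26.75 pos [ 0.435  -0.218   0.2619] yaw 80.922713313087 zt [ 0.0007  0.     -1.    ] q [ 0.6425  0.395  -0.3231  1.9406  0.1659  0.8308  0.0719] F [ 0.0495  1.0538 -1.8053] grip 0.30523261891489856 63.36163401603699
offset mm [ 1.251  -0.5081  1.8923] roll -0.07728668691299845
side 0.9 638 tilt 179.0658 x at grip 15.301424 x/z range [-0.0121  0.    ] [0.0236 0.1379]
top 0.68 283 tilt 179.92348 x at grip 15.773169 x/z range [-0.0066  0.0005] [0.0234 0.133 ]
side 0.12 66 [ 0.4162 -0.2203] [ 0.4423 -0.1931]
side 0.14 90 [ 0.4158 -0.2221] [ 0.4427 -0.1928]
side 0.16 98 [ 0.4162 -0.2238] [ 0.4432 -0.195 ]
side 0.18 106 [ 0.416  -0.2267] [ 0.4433 -0.1962]
side 0.2 115 [ 0.4177 -0.2263] [ 0.4462 -0.1965]
side 0.22 96 [ 0.4176 -0.2251] [ 0.4468 -0.1978]
side 0.24 69 [ 0.409  -0.2085] [ 0.446  -0.1984]
side 0.26 64 [ 0.421  -0.2044] [ 0.4457 -0.1993]
```

View pics/i.png

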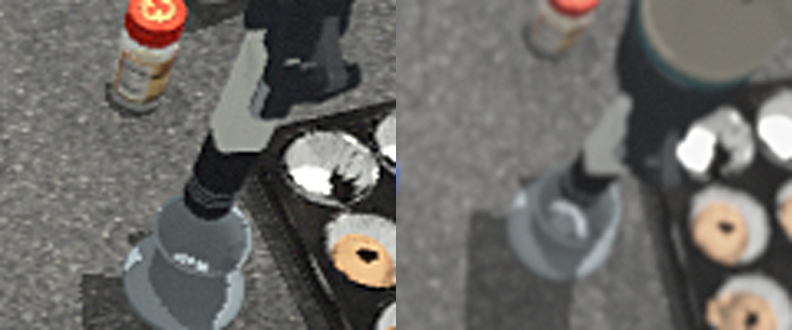

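Both views show the wand hanging upright over the cup, tip at (207,205) left; its barrel stands about 6 mm too far left (+y). I correct that and insert.

Emit:
{"api": "apply_moves", "payload": {"rows": [{"grip": 0,"offset": [-6,-1,0],"roll": 0},{"grip": 0,"offset": [-6,-1,15],"roll": 0},{"grip": 0,"offset": [-6,-1,30],"roll": 0},{"grip": 0,"offset": [-6,-1,45],"roll": 0},{"grip": 0,"offset": [-6,-1,55],"roll": 0},{"grip": 0,"offset": [-6,-1,65],"roll": 0},{"grip": 0,"offset": [-6,-1,75],"roll": 0},{"grip": 0,"offset": [-6,-1,75],"roll": 0}]}}

```text
time_s: 27.95
tool_pos: [0.432, -0.224, 0.1857]
orientation: [0.761, 0.649, -0.0, -0.001]
wrist_force: [-0.3, 0.4, -1.9]
gripper_width: 0.297
gripper_force: 63.2
```

Emit:
{"api": "apply_moves", "payload": {"rows": [{"grip": 0,"offset": [0,0,8],"roll": 0},{"grip": 0,"offset": [0,0,16],"roll": 0},{"grip": 0,"offset": [0,0,24],"roll": 0},{"grip": 0,"offset": [0,0,30],"roll": 0},{"grip": 0,"offset": [0,0,30],"roll": 0}]}}

```text
time_s: 28.45
tool_pos: [0.4321, -0.224, 0.1559]
orientation: [0.761, 0.649, -0.0, -0.001]
wrist_force: [-0.5, 0.7, -0.9]
gripper_width: 0.297
gripper_force: 63.2
```

Emit:
{"api": "apply_moves", "payload": {"rows": [{"grip": 0.36,"offset": [0,0,2],"roll": 0},{"grip": 0.4,"offset": [0,0,2],"roll": 0},{"grip": 0.5,"offset": [0,0,2],"roll": 0},{"grip": 1,"offset": [0,0,2],"roll": 0},{"grip": 1,"offset": [0,0,2],"roll": 0},{"grip": 1,"offset": [0,0,2],"roll": 0},{"grip": 1,"offset": [0,0,2],"roll": 0}]}}

```text
time_s: 29.15
tool_pos: [0.4327, -0.2243, 0.1549]
orientation: [0.761, 0.649, 0.0, 0.0]
wrist_force: [0.5, -0.1, -0.0]
gripper_width: 0.998
gripper_force: 0.0
```

Emit:
{"api": "apply_moves", "payload": {"rows": [{"grip": 1,"offset": [0,0,-15],"roll": 0},{"grip": 1,"offset": [0,0,-40],"roll": 0},{"grip": 1,"offset": [0,0,-80],"roll": 0},{"grip": 1,"offset": [0,0,-120],"roll": 0},{"grip": 1,"offset": [60,0,-130],"roll": 0},{"grip": 1,"offset": [110,0,-130],"roll": 0},{"grip": 1,"offset": [120,0,-130],"roll": 0},{"grip": 1,"offset": [120,0,-130],"roll": 0}]}}

```text
time_s: 29.95
tool_pos: [0.4522, -0.102, 0.2854]
orientation: [0.759, 0.651, 0.001, -0.0]
wrist_force: [0.0, -0.4, -0.2]
gripper_width: 0.999
gripper_force: 0.0
```

```bash
python3 - <<'E' 2>/dev/null
from h import *
np.set_printoptions(precision=4,suppress=True)
to_tool(None)
A=[]
for c in("side","top"):
    im=optics.get_image(c);T=c2w(im);P=cloud(im,np.ones((400,640),bool),T)
    H=P[np.hypot(P[:,0]-.4347,P[:,1]+.2167)<.04]
    for lo,hi in((.1,.12),(.14,.16),(.165,.2)):
        q=H[(H[:,2]>lo)&(H[:,2]<hi)]
        if len(q): print(c,lo,len(q),q.min(0),q.max(0))
    for l in("low_muffin","top_muffin_1","spice_jar"):
        for d in finder.silhouettes(l,c): 
            Q=cloud(im,d["mask"],T); print(c,l,np.median(Q,0) if len(Q) else '')
    A.append(cv2.resize(im["image"][90:290,200:480],(392,280)))
cv2.imwrite("pics/j.png",np.hstack(A)[:,:,::-1])
E
```

```text
t 29.95 pos [ 0.4522 -0.102   0.2854] yaw 81.30742917918963 zt [ 0.0013  0.0012 -1.    ] q [ 0.4433  0.3345 -0.3717  1.9634  0.1549  0.8697 -0.1614] F [ 0.0342 -0.3823 -0.2126] grip 0.999444017516237 0.0
side 0.1 81 [ 0.4164 -0.2269  0.1003] [ 0.4425 -0.1965  0.1199]
side 0.14 91 [ 0.4177 -0.228   0.1403] [ 0.4436 -0.195   0.1597]
side 0.165 212 [ 0.418  -0.2267  0.1651] [ 0.4456 -0.1949  0.1847]
side low_muffin [ 0.4962 -0.0526  0.0216]
side low_muffin [0.6795 0.0897 0.0385]
side low_muffin [0.5007 0.0666 0.0226]
side top_muffin_1 [ 0.7287 -0.0366  0.219 ]
side top_muffin_1 [0.778  0.139  0.2184]
side spice_jar [ 0.5938 -0.2522  0.1009]
top 0.1 35 [ 0.4199 -0.2296  0.1003] [ 0.4463 -0.2011  0.1199]
top 0.14 43 [ 0.4202 -0.2306  0.1401] [ 0.446  -0.2012  0.1592]
top 0.165 160 [ 0.4206 -0.2347  0.1651] [ 0.4473 -0.2019  0.1875]
top low_muffin [0.5055 0.0663 0.0234]
top low_muffin [ 0.5012 -0.0535  0.023 ]
top low_muffin [0.6811 0.0884 0.04  ]
top top_muffin_1 [0.7818 0.1382 0.2196]
top top_muffin_1 [ 0.734  -0.039   0.2193]
```

View pics/j.png

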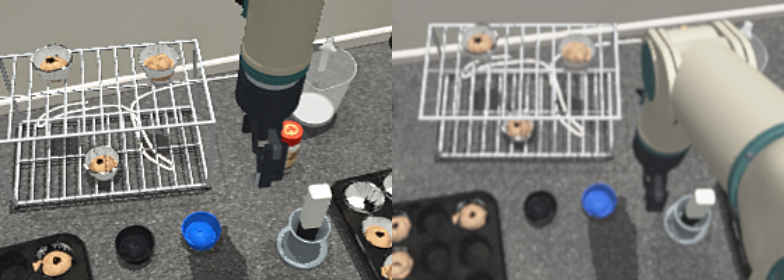

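The wand stands upright in its dock ((312,215) left), top at its original height of about 183 mm. The muffins are where they were, the jar is upright in place, and the arm is clear.

```bash
python3 -c "
from rig import robot
print(robot.finish_job())"
```

```text
the job is handed in; nothing more can be done
None
```

The wand was held at the lower muffin for more than 2 s, lens about 7 cm from the batter and about 2 mm off its middle by my measurements, and is back upright in its dock with the gripper clear; the muffins and jar show no visible shift, and the job is handed in, though no verdict came back.

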